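# Mesh the carousel drive and index the tubes

## Task

The tube carousel's drive is out of gear: ease its black knob down gently, rocking it round until the hidden clutch teeth mesh and the knob sinks fully home, without ever forcing it while tooth stands on tooth. Then, by the knob only, turn the carousel until the tab on its rim points straight at the fixed pointer, and let go, leaving the carousel engaged and the things around it where they are.

Things in the scene. Friction and masses are not known exactly. Their poses are not given: they have to be found in the camera images.
- stand: fixed tube-carousel stand: grey round foot 124 mm across on the worktop, with a bar (24 mm wide) running out along its -x axis to an upright pointer post 126 mm from the centre, 56 mm high. Origin at the centre of its underside, on the upright common axis of carousel and knob; z up. The pointer tip points back at the axis
- carousel: white disc 184 mm across, top 56 mm above the worktop, that turns about the stand's upright axis; capped tubes stand round its rim at 76 mm radius, their caps reaching 68 mm above the worktop; a small tab 8 mm wide with a dark raised rib sticks 11 mm out of the rim along the disc's own -x axis. Origin on the axis, on the worktop. It is never to be touched; it is moved through the knob
- carousel_turn (a joint): turn of the carousel in the stand, rad, anticlockwise from above positive; 0 = the tab points straight at the fixed pointer. It starts between 0.5 and 1.2, so it has to turn clockwise by that much. A stiff bearing (0.12 N m) keeps it where it is left
- knob_grip (a point): middle of the grip of the black drive knob, on the upright axis: a fluted round grip 42 mm across and 38 mm tall (this point is 3 mm above its half height and 16 mm below its top), on a wider skirt 62 mm across whose top is 22 mm below this point. At the start the point is 116 mm above the worktop; it goes down with the knob. It can be gripped at any yaw and let go and gripped again
- knob_lift (a joint): how far the knob is pressed down, m: 0 = up, out of gear; 0.014 = fully home on its stop, in gear. Friction of about 3 N holds it at any height. The teeth first touch at 0.006; tooth on tooth it goes no further than about 0.0095, because the toothed ring gives only 2.5 mm on a stiff spring (4 N at first touch, 14 N when it has given way fully, then solid)
- knob (a joint): turn of the knob, rad, anticlockwise from above positive; out of gear it turns freely without end. In gear there is about 0.17 rad of play in all, then the knob takes the carousel with it 1:1
- clutch_pins: two upright round-nosed steel pins 6 mm thick under the knob, hidden in its skirt, 18 mm from the axis; origin on the axis. They enter four slots, a quarter turn (1.57 rad) apart, in a ring clamped to the carousel's hub at a hidden angle that differs each time; they fall in within about 0.08 rad either side. They touch only that ring. More than 25 N on them before they are in mesh damages the teeth
- rack_mid (a point): centre of a blue microtube rack, 56 x 136 x 52 mm, a bystander beside the carousel
- vial_mid (a point): centre of a dark dropper vial, 28 mm across and 72 mm tall, upright, a bystander beside the carousel
- plate_mid (a point): centre of a flat white well plate, 86 x 128 x 14 mm, a bystander beside the carousel

How it is judged:
By the outcome, as a careful person would: the job done as asked, in the order asked, and still so for the second after the job is handed in, with the robot touching nothing.
It also fails if it takes over 58 s, if anything falls off the work surface, if the arm or the gripper's body presses on something with over 40 N, if the wrist force passes 120 N, or if a joint passes its speed limit or range.

## Robot

A 7-joint arm with a two-finger parallel gripper is mounted at the origin on a cart in front of the work surface, level with it; the furniture and walls round the work are solid. World frame = base frame: x ahead of the robot, y to its left, z up, the work surface at z = 0. Lengths are in m, angles in rad, forces in N, time in s.
With the tool pointing down it reaches from about 0.4 to 0.875 m from the base axis. Payload 6.5 kg.
Tool frame: the origin (TCP) lies at the very end of the fingers, on their centre line; the grasp point (between the pads) lies 19 mm behind it; z points along the fingers, y is the line along which they close (so a half turn about z gives the same grasp; the last joint's range is limited). The gripper opens to 88 mm and grips with 3 to 60 N. Pads are 18 mm wide; open, the fingers measure 123 mm over their backs; the gripper's body (75 mm by 187 mm) begins 45 mm behind the grasp point.
Start: joints at [-1.247, 0.536, -0.004, 1.538, 0.003, 1.067, -0.071], TCP at [0.247, 0.601, 0.239] pointing down, gripper open.
Joint ranges: [-2.7, 2.7], [-0.37, 2.16], [-1.27, 1.26], [0.24, 2.4], [-1.31, 4.45], [0.19, 1.91], [-2.76, 2.76]. Speed limits (rad/s): [2.39, 2.39, 3.14, 3.14, 3.14, 3.14, 3.14].

## Interface

Orientations are given as a unit quaternion [x, y, z, w].
In Python, from plant import * gives the robot as it stands. The module is installed in compiled form; this text tells all that it offers.
- The arm moves only by the tool carry_out, never from a script. Its argument "targets" is a list of rows, each a list of 7 numbers: the turn, a rotation vector about the tool's x, y, z in rad, then the shift along the tool's x, y, z in mm, then the opening, from -1 (shut) to 1 (fully open), so that 0 is half open. In form: [[wx, wy, wz, dx, dy, dz, claw], ...]. A call has 1 to 20 rows; each row shifts and turns the commanded pose from where the row before left it, along the tool's axes as they then stand; what a row does not reach is not made up. A row lasts 1/12 s, in which the tool goes at most 41.7 mm and 7.16 degrees, less where a joint would pass 70% of its speed; a pose out of reach is approached as far as the arm can. A call with a gripper value outside its range is refused whole. The fingers move at their own pace and stop on an object; "grip_force" is the grip in N (left out, the last holds). Time passes only in rows, so rows that do not move let the fingers close. It gives the time, the measured TCP pose, the force, the opening and the grip force at its end, in the units of the state.
- get_obs(): the state, without advancing time (a new reading comes with each control period).
- grab_frame(name): name is "side" or "top" or "wrist"; returns the picture (480x640x3 uint8, blue, green, red); there is no depth.
- camera_info(name): a dict with "fovy" (degrees; the focal length in pixels is half the picture's height over the tangent of half this angle, whatever the lens; pixels are square), "cx", "cy" (the principal point, pixels), "eye" and "attitude" of the camera in the world. Camera axes: x right, y down, z forward; pixel columns grow to the right and rows downward; lengths in m; the calibration is good to about 2 mm. A picture is of the moment at which its call begins: read the wrist's pose just before it. camera_info takes no time and is no camera call; for the wrist camera it gives the pose at the moment of the call.
- job_done(): hands the job in; it is judged then, once.
The state is a dict: "clock": time; "qpos": joint angles; "joint_vel": joint speeds; "joint_efforts": joint torques, N m; "tcp_pos": TCP position; "eef_rot": TCP orientation; "force": force on the tool from outside, world axes, zero at the start; "ft_torque": the same for the moment, N m; "opening": opening from 0.0 (shut) to 1.0 (fully open); "grip_force": force on a finger pad.
Only numpy, scipy, OpenCV 4.12 (cv2) and the standard library are available. Lean on these libraries where they do the work, as an engineer would, in place of code of your own. Each camera call takes 0.05 s, during which the arm holds its last target. There are 200 camera calls.

## Working session

There is one attempt and no reset: what is moved stays moved. The work goes in short steps, Python scripts to look and compute and a tool call to move; the robot and the scene stay as the last step left them, time stands still between calls to the robot, and variables do not carry over. Pictures are saved under pics/ and viewed, at most 10 in all, crops included, and the job is handed in when it is done.

Besides the shell and the picture viewer there is one more tool, called after "Call:" by a JSON object that holds its "name" and its "arguments", one argument or row to a line. carry_out: Moves the arm, as the interface text tells. Its arguments: {"type":"object","properties":{"targets":{"type":"array","items":{"type":"array","items":{"type":"number"}}},"grip_force":{"type":"number"}},"required":["targets"]}

```bash
mkdir -p pics
python3 - <<'E'
from plant import *
import cv2,numpy as np
o=get_obs();print(o)
for n in("top","side"):
    print(camera_info(n)); cv2.imwrite(f"pics/{n}0.png",grab_frame(n))
print(camera_info("wrist"))
E
```

```text
{'clock': 0.0, 'qpos': array([-1.24718359,  0.53716509, -0.00442765,  1.53884523,  0.00259392,
        1.06731946, -0.07116501]), 'joint_vel': array([-0.00013174, -0.00077708, -0.00065916, -0.00075844, -0.00026617,
        0.00137859,  0.00052052]), 'joint_efforts': array([-8.31800971e-04, -5.70983398e+01,  9.90298949e-01, -2.51607102e+01,
       -5.62550488e-02,  1.80150359e-02,  1.65729625e-04]), 'tcp_pos': array([0.24679783, 0.60066312, 0.23785077]), 'eef_rot': array([ 1.93628249e-01,  9.81074590e-01, -8.59344767e-04, -1.04704725e-04]), 'force': array([ 1.13881766,  0.19662951, -0.49086437]), 'ft_torque': array([ 0.00808404,  0.03574311, -0.05207922]), 'grip_force': 0.0, 'opening': 0.9986557090672841}
{'fovy': 47.55320920007099, 'cx': 325.9375541908701, 'cy': 232.42935045174698, 'eye': array([0.34126277, 0.01240404, 1.07528577]), 'attitude': array([-0.69238084,  0.7132864 , -0.07787235,  0.07594193])}
{'fovy': 52.19859662875956, 'cx': 331.7840394884008, 'cy': 244.45895602019198, 'eye': array([0.45316516, 0.92585079, 0.45261535]), 'attitude': array([-0.04664555,  0.82257457, -0.56512585,  0.04275567])}
{'fovy': 69.7030047771064, 'cx': 323.81400991803895, 'cy': 236.44769318394904, 'eye': array([0.18068374, 0.6292444 , 0.38439081]), 'attitude': array([0.82204959, 0.55122301, 0.07921468, 0.11879691])}
```

View pics/top0.png

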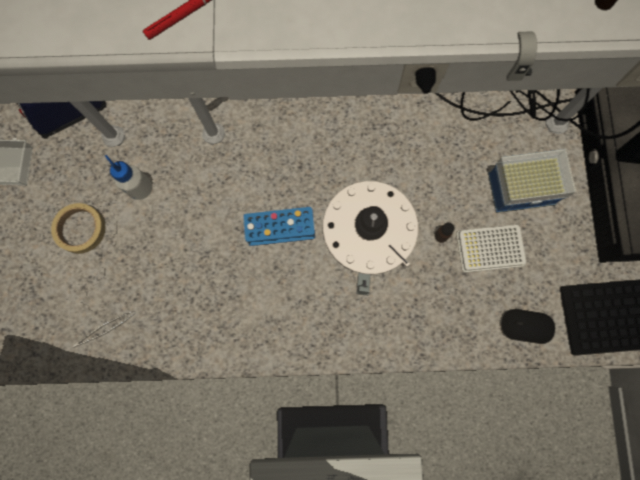

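View pics/side0.png

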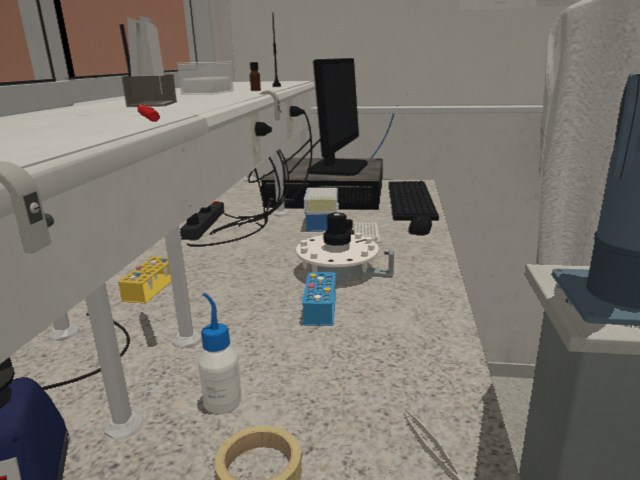

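The top view shows the white disc centred near (370,227), the black knob near (372,222), the pointer post at (363,284) and the tab with its dark rib near (405,262). The rack, at (279,226), is to the left. The vial at (445,232) and the plate at (492,248) are to the right. The side view confirms the layout, with a shelf above at the back.

```bash
cat > h.py <<'E'
import cv2,numpy as np
from scipy.spatial.transform import Rotation as R
def ray(ci,u,v,z):
    f=240/np.tan(np.radians(ci["fovy"]/2))
    d=R.from_quat(ci["attitude"]).apply([(u-ci["cx"])/f,(v-ci["cy"])/f,1.])
    return ci["eye"]+d*(z-ci["eye"][2])/d[2]
def proj(ci,p):
    f=240/np.tan(np.radians(ci["fovy"]/2))
    c=R.from_quat(ci["attitude"]).inv().apply(np.array(p)-ci["eye"])
    return c[0]/c[2]*f+ci["cx"],c[1]/c[2]*f+ci["cy"]
E
python3 - <<'E'
from plant import *
from h import *
ci=camera_info("top");im=cv2.imread("pics/top0.png")
hsv=cv2.cvtColor(im,cv2.COLOR_BGR2HSV)
m=((im.min(2)>185)).astype(np.uint8); 
n,l,s,c=cv2.connectedComponentsWithStats(m)
k=l[230,340] or l[200,370]
pts=cv2.convexHull(np.argwhere(l==k)[:,::-1].astype(np.float32))
e=cv2.fitEllipse(pts);print(e,s[k])
C=ray(ci,*e[0],.056);print("disc",C)
mk=np.zeros_like(m);mk[200:245,350:395]=(im[200:245,350:395].max(2)<60)
n,l,s,c=cv2.connectedComponentsWithStats(mk);k=1+s[1:,4].argmax()
print("knob",s[k],c[k],ray(ci,*c[k],.11), "skirt ->")
for nm,p,z in(("pointer",(363,284),.05),("tab",(407,263),.058),("rack",(279,226),.05),("vial",(445,232),.06),("plate",(492,248),.014),("shelf edge",(370,60),.3)):print(nm,ray(ci,*p,z))
cv2.imwrite("pics/crop.png",cv2.resize(im[170:310,300:460],None,fx=5,fy=5)[:600])
E
```

```text
Traceback (most recent call last):
cv2.error: OpenCV(4.12.0) /io/opencv/modules/imgproc/src/shapedescr.cpp:361: error: (-201:Incorrect size of input array) There should be at least 5 points to fit the ellipse in function 'fitEllipseNoDirect'
```

Run:
```python
from plant import *
from h import *
ci=camera_info("top");im=cv2.imread("pics/top0.png")
print(im[195:200,355:360].mean((0,1)),im[222,372],im[225,360])
m=((im.min(2)>175)).astype(np.uint8); m[:170]=0;m[280:]=0;m[:,:318]=0;m[:,425:]=0
m=cv2.morphologyEx(m,cv2.MORPH_OPEN,np.ones((3,3)))
n,l,s,c=cv2.connectedComponentsWithStats(m)
k=1+s[1:,4].argmax()
pts=cv2.convexHull(np.argwhere(l==k)[:,::-1].astype(np.float32).copy())
e=cv2.fitEllipse(pts);print(e,s[k])
C=ray(ci,*e[0],.056);print("disc",C)
mk=np.zeros_like(m);mk[200:245,350:395]=(im[200:245,350:395].max(2)<60)
n,l,s,c=cv2.connectedComponentsWithStats(mk);k=1+s[1:,4].argmax()
print("knob",s[k],c[k],ray(ci,*c[k],.10))
for nm,p,z in(("pointer",(363,284),.05),("tab",(407,263),.058),("rack",(279,226),.05),("vial",(445,232),.06),("plate",(492,248),.014),("shelf edge",(370,60),.3)):print(nm,ray(ci,*p,z))
cv2.imwrite("pics/crop.png",cv2.resize(im[175:295,300:460],None,fx=5,fy=5))
```

```text
[182.08 202.2  216.12] [66 73 77] [37 41 44]
((370.09466552734375, 227.0596466064453), (90.04936981201172, 92.9842758178711), 108.65432739257812) [ 324  182   93   91 4852]
disc [ 0.57497465 -0.07886772  0.056     ]
knob [356 207  31  32 704] [370.80965909 223.41619318] [ 0.57172292 -0.07656786  0.1       ]
pointer [ 0.46650237 -0.06080722  0.05      ]
tab [ 0.50281496 -0.1450812   0.058     ]
rack [0.58369742 0.0964832  0.05      ]
vial [ 0.56012473 -0.22098004  0.06      ]
plate [ 0.53482979 -0.3221822   0.014     ]
shelf edge [ 0.78757367 -0.06955885  0.3       ]
```

View pics/crop.png

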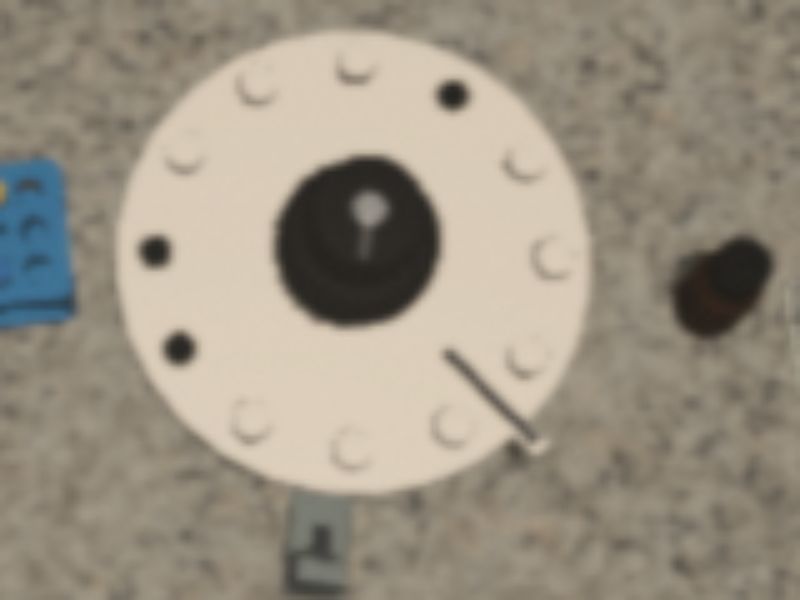

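The disc axis is near (0.574, -0.078). The tab sits about 52° anticlockwise of the pointer. I'll keep the tool's yaw and move above the knob.

Call:
{"name": "carry_out", "arguments": {
  "targets": [
    [0,0,0,-14,-13,0,1],
    [0,0,0,-28,-25,0,1],
    [0,0,0,-30,-27,0,1],
    [0,0,0,-30,-27,0,1],
    [0,0,0,-30,-27,0,1],
    [0,0,0,-30,-27,0,1],
    [0,0,0,-30,-27,0,1],
    [0,0,0,-30,-27,0,1],
    [0,0,0,-30,-27,0,1],
    [0,0,0,-30,-27,0,1],
    [0,0,0,-30,-27,0,1],
    [0,0,0,-30,-27,0,1],
    [0,0,0,-30,-27,0,1],
    [0,0,0,-30,-27,0,1],
    [0,0,0,-30,-27,0,1],
    [0,0,0,-30,-27,0,1],
    [0,0,0,-30,-27,0,1],
    [0,0,0,-30,-27,0,1],
    [0,0,0,-28,-25,0,1],
    [0,0,0,-14,-13,0,1]
  ],
  "grip_force": 25
}}

```text
clock: 1.77
tcp_pos: [0.5765, -0.0884, 0.2386]
eef_rot: [0.196, 0.981, -0.001, 0.001]
force: [0.5, -0.4, 1.0]
opening: 1.003
grip_force: 0.0
```

Run:
```python
from plant import *
from h import *
o=get_obs();print(o["clock"],o["tcp_pos"],o["eef_rot"],o["qpos"],o["force"],o["ft_torque"])
ci=camera_info("wrist");print(ci);im=grab_frame("wrist");cv2.imwrite("pics/w1.png",im)
print(proj(ci,[.574,-.078,.132]))
```

```text
1.7667 [ 0.57649411 -0.08841146  0.23861717] [ 1.95932113e-01  9.80616581e-01 -1.21539120e-03  5.00154917e-04] [-0.1430594   0.43019097  0.28742784  1.73599388 -0.13846531  0.99465639
  1.37148107] [ 0.48016671 -0.37534804  1.01641804] [-0.00615658  0.03683674  0.02646922]
{'fovy': 69.7030047771064, 'cx': 323.81400991803895, 'cy': 236.44769318394904, 'eye': array([ 0.51035964, -0.05943532,  0.38496487]), 'attitude': array([0.82325263, 0.5492535 , 0.07903161, 0.11970675])}
(np.float64(333.91201760005305), np.float64(225.04947391808145))
```

View pics/w1.png

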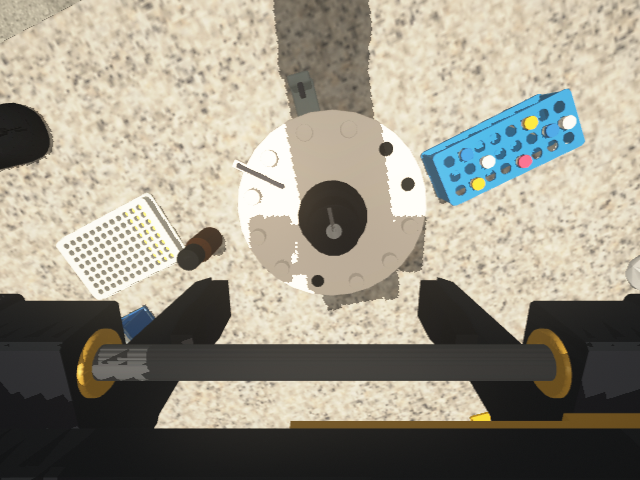

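The wrist view shows the knob blob centred near (333,218) and the disc spanning columns 238–428 and rows 110–297. The tab is at (237,164) and the pointer post at (300,90).

Run:
```python
from plant import *
from h import *
ci=camera_info("wrist");im=cv2.imread("pics/w1.png")
m=np.zeros((480,640),np.uint8);m[170:265,285:385]=im[170:265,285:385].max(2)<70
m=cv2.morphologyEx(m,cv2.MORPH_CLOSE,np.ones((7,7)))
n,l,s,c=cv2.connectedComponentsWithStats(m);k=1+s[1:,4].argmax();print(s[k],c[k])
print("knob@.095",ray(ci,*c[k],.098)); print("disc",ray(ci,333,203,.056))
print("proj skirt",proj(ci,[.574,-.078,.094]),"dot@.133",ray(ci,334,231,.133))
ct=camera_info("top");print("top dot",ray(ct,374,217,.133))
A=np.array([.574,-.078])
for q,n in(((237,164),"tab"),((296,78),"post")):
    p=ray(ci,*q,.058 if n=="tab" else .056);d=p[:2]-A;print(n,p,np.degrees(np.arctan2(d[1],d[0]))%360,np.hypot(*d))
```

```text
[ 299  181   68   74 3687] [332.54570111 216.16680228]
knob@.095 [ 0.57549024 -0.08131993  0.098     ]
disc [ 0.5730377  -0.07885589  0.056     ]
proj skirt (np.float64(335.3497626196075), np.float64(212.1017128004009)) dot@.133 [ 0.57870868 -0.08226677  0.133     ]
top dot [ 0.57550299 -0.07980066  0.133     ]
tab [ 0.50400843 -0.14727661  0.058     ] 224.70586339149918 0.09847877204169964
post [ 0.45779072 -0.06658943  0.056     ] 174.39211157865373 0.1167681344603577
```

Call:
{"name": "carry_out", "arguments": {
  "targets": [
    [0,0,0,4.6,7.2,10,1],
    [0,0,0,0,0,25,1],
    [0,0,0,0,0,30,1],
    [0,0,0,0,0,25,1],
    [0,0,0,0,0,20,1],
    [0,0,0,0,0,15,1],
    [0,0,0,0,0,10,1],
    [0,0,0,0,0,3,1],
    [0,0,0,0,0,0,1],
    [0,0,0,0,0,0,1]
  ]
}}

```text
clock: 2.65
tcp_pos: [0.5745, -0.074, 0.1013]
eef_rot: [0.193, 0.981, 0.0, 0.0]
force: [-0.0, 0.1, 0.9]
opening: 1.002
grip_force: 0.0
```

```bash
cat > o.py <<'E'
from plant import *
from h import *
np.set_printoptions(precision=4,suppress=True)
o=get_obs();X=R.from_quat(o["eef_rot"]).apply([1,0,0])
print(o["clock"],o["tcp_pos"],"yaw",np.degrees(np.arctan2(X[1],X[0])),"q7",o["qpos"][6],"F",o["force"],"T",o["ft_torque"],o["opening"],o["grip_force"])
E
python3 o.py
python3 - <<'E'
from plant import *
from h import *
ci=camera_info("wrist");im=grab_frame("wrist");cv2.imwrite("pics/w2.png",im)
E
```

```text
2.65 [ 0.5745 -0.074   0.1013] yaw 157.7023981792467 q7 1.4029911404322692 F [-0.0481  0.102   0.8969] T [ 0.0044  0.0161 -0.0177] 1.0020705827363685 0.0
```

View pics/w2.png

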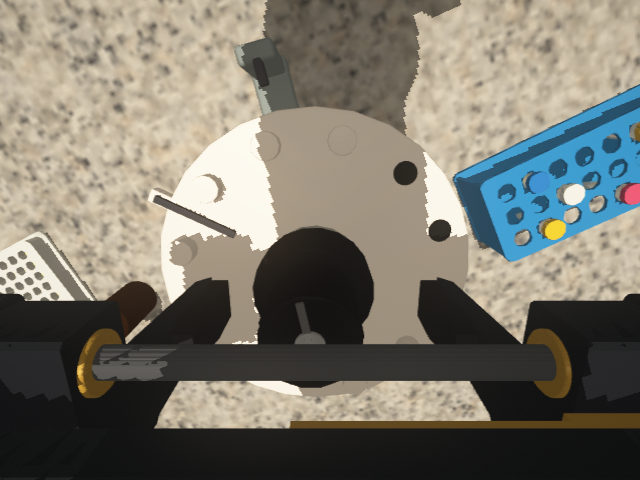

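The view shows the knob skirt centred at about (313,287) and the finger midpoint at column 324, so the knob is about 5 mm to the -y side of the tool. The tab is at (152,195) and the post at (258,55).

Run:
```python
from plant import *
from h import *
ci=camera_info("wrist");im=cv2.imread("pics/w2.png")
m=(im[215:330,245:385].max(2)<60).astype(np.uint8)
n,l,s,c=cv2.connectedComponentsWithStats(m);k=1+s[1:,4].argmax()
pts=[]
for r in range(228-215,290-215):
    x=np.where(l[r]==k)[0]; pts+= [(x[0]+245,r+215),(x[-1]+245,r+215)] if len(x) else []
pts=np.array(pts,float)
W=np.array([ray(ci,u,v,.094)[:2] for u,v in pts])
A=np.c_[2*W,np.ones(len(W))];s=np.linalg.lstsq(A,(W**2).sum(1),rcond=None)[0]
print("axis",s[:2],"r",np.sqrt(s[2]+s[:2]@s[:2]))
```

```text
axis [ 0.57150659 -0.0770958 ] r 0.02811686935549009
```

Call:
{"name": "carry_out", "arguments": {
  "targets": [
    [0,0,0,0.5,-5,0,1],
    [0,0,0,0,0,0,0.2],
    [0,0,0,0,0,0,-0.2],
    [0,0,0,0,0,0,-1],
    [0,0,0,0,0,0,-1],
    [0,0,0,0,0,0,-1],
    [0,0,0,0,0,0,-1],
    [0,0,0,0,0,0,-1]
  ],
  "grip_force": 20
}}

```text
clock: 3.37
tcp_pos: [0.5718, -0.0789, 0.1007]
eef_rot: [0.194, 0.981, 0.0, -0.0]
force: [-0.3, -0.4, -0.1]
opening: 0.492
grip_force: 0.0
```

```bash
python3 o.py
```

```text
3.3667 [ 0.5718 -0.0789  0.1007] yaw 157.6744911621466 q7 1.4114320359515866 F [-0.2941 -0.3832 -0.1335] T [-0.0909  0.0115  0.0336] 0.49170515065404363 0.0
```

Call:
{"name": "carry_out", "arguments": {
  "targets": [
    [0,0,0,0,0,0,-1],
    [0,0,0,0,0,0,-1],
    [0,0,0,0,0,0,-1],
    [0,0,0,0,0,0,-1]
  ]
}}

```text
clock: 3.7
tcp_pos: [0.5718, -0.0789, 0.1007]
eef_rot: [0.194, 0.981, 0.0, 0.0]
force: [1.0, -0.0, 0.6]
opening: 0.473
grip_force: 20.0
```

```bash
python3 o.py
```

```text
3.7 [ 0.5718 -0.0789  0.1007] yaw 157.6721741877203 q7 1.4114084711096444 F [ 0.9813 -0.0476  0.5623] T [ 0.1398 -0.0621  0.0356] 0.4729114146483536 19.999889032915235
```

Call:
{"name": "carry_out", "arguments": {
  "targets": [
    [0,0,0,0,0,1,-1],
    [0,0,0,0,0,1,-1],
    [0,0,0,0,0,1,-1],
    [0,0,0,0,0,1,-1],
    [0,0,0,0,0,1,-1],
    [0,0,0,0,0,0,-1],
    [0,0,0,0,0,0,-1]
  ]
}}

```text
clock: 4.28
tcp_pos: [0.5718, -0.0789, 0.0955]
eef_rot: [0.194, 0.981, 0.0, 0.0]
force: [1.0, 1.0, -1.6]
opening: 0.469
grip_force: 20.0
```

Call:
{"name": "carry_out", "arguments": {
  "targets": [
    [0,0,0,0,0,0.5,-1],
    [0,0,0,0,0,0.5,-1],
    [0,0,0,0,0,0,-1],
    [0,0,0,0,0,0,-1]
  ]
}}

```text
clock: 4.62
tcp_pos: [0.5718, -0.0789, 0.0947]
eef_rot: [0.194, 0.981, 0.0, 0.0]
force: [0.6, 2.2, 0.2]
opening: 0.469
grip_force: 20.0
```

Call:
{"name": "carry_out", "arguments": {
  "targets": [
    [0,0,0,0,0,0.5,-1],
    [0,0,0,0,0,0.5,-1],
    [0,0,0,0,0,0,-1],
    [0,0,0,0,0,0,-1]
  ]
}}

```text
clock: 4.95
tcp_pos: [0.5719, -0.0789, 0.0939]
eef_rot: [0.194, 0.981, 0.0, 0.0]
force: [0.0, 2.4, 5.5]
opening: 0.47
grip_force: 20.0
```

Call:
{"name": "carry_out", "arguments": {
  "targets": [
    [0,0,0,0,0,0.6,-1],
    [0,0,0.05,0,0,0,-1],
    [0,0,0.05,0,0,0,-1],
    [0,0,0,0,0,0,-1]
  ]
}}

```text
clock: 5.28
tcp_pos: [0.5721, -0.0785, 0.0934]
eef_rot: [0.244, 0.97, 0.0, 0.0]
force: [-0.8, 3.1, 4.9]
opening: 0.467
grip_force: 20.0
```

Call:
{"name": "carry_out", "arguments": {
  "targets": [
    [0,0,0.05,0,0,0,-1],
    [0,0,0.05,0,0,0,-1],
    [0,0,0,0,0,0,-1]
  ]
}}

```text
clock: 5.53
tcp_pos: [0.5724, -0.0782, 0.0934]
eef_rot: [0.291, 0.957, 0.0, 0.0]
force: [0.2, 3.6, 4.8]
opening: 0.47
grip_force: 20.0
```

Call:
{"name": "carry_out", "arguments": {
  "targets": [
    [0,0,0.05,0,0,0,-1],
    [0,0,0.05,0,0,0,-1],
    [0,0,0,0,0,0,-1]
  ]
}}

```text
clock: 5.78
tcp_pos: [0.5726, -0.0779, 0.0934]
eef_rot: [0.338, 0.941, 0.001, 0.0]
force: [0.6, 4.7, 4.8]
opening: 0.466
grip_force: 20.0
```

```bash
python3 o.py
```

```text
5.7833 [ 0.5726 -0.0779  0.0934] yaw 140.45038808995903 q7 1.1742299740487951 F [0.6462 4.7228 4.8299] T [ 1.0683 -0.2445 -0.1052] 0.4659071525685963 20.001366175711155
```

Call:
{"name": "carry_out", "arguments": {
  "targets": [
    [0,0,0,0.5,1.5,0,-1],
    [0,0,0,0,0,0,-1]
  ]
}}

```text
clock: 5.95
tcp_pos: [0.5727, -0.0777, 0.0934]
eef_rot: [0.337, 0.941, -0.0, 0.0]
force: [0.1, 2.6, 5.5]
opening: 0.471
grip_force: 20.0
```

```bash
python3 o.py;python3 - <<'E'
from plant import *
from h import *
ci=camera_info("wrist");cv2.imwrite("pics/w3.png",grab_frame("wrist"))
print(proj(ci,[.5034,-.146,.058]),proj(ci,[.458,-.0655,.056]))
E
```

```text
5.95 [ 0.5727 -0.0777  0.0934] yaw 140.5857669778692 q7 1.1740226249783248 F [0.0832 2.6131 5.5139] T [ 0.559  -0.0049 -0.0353] 0.4710956712356603 20.001505985856056
(np.float64(147.65490130409242), np.float64(251.3242446789137)) (np.float64(192.20328538167706), np.float64(84.05653279470485))
```

View pics/w3.png

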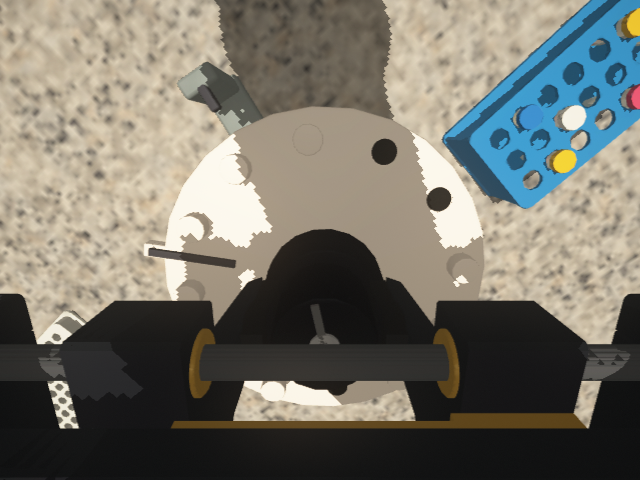

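The tab is at (148,249) against a predicted (148,251) if unmoved, so the carousel hasn't turned and the teeth are still tooth on tooth. I'll keep searching clockwise.

Call:
{"name": "carry_out", "arguments": {
  "targets": [
    [0,0,0.05,0,0,0,-1],
    [0,0,0.05,0,0,0,-1],
    [0,0,0,0,0,0,-1]
  ]
}}

```text
clock: 6.25
tcp_pos: [0.5729, -0.0774, 0.0934]
eef_rot: [0.385, 0.923, 0.0, 0.0]
force: [0.6, 3.4, 4.8]
opening: 0.472
grip_force: 20.0
```

Call:
{"name": "carry_out", "arguments": {
  "targets": [
    [0,0,0.05,0,0,0,-1],
    [0,0,0.05,0,0,0,-1],
    [0,0,0,0,0,0,-1]
  ]
}}

```text
clock: 6.5
tcp_pos: [0.5732, -0.077, 0.0933]
eef_rot: [0.43, 0.903, 0.0, 0.001]
force: [2.8, 4.5, 1.8]
opening: 0.471
grip_force: 20.0
```

Call:
{"name": "carry_out", "arguments": {
  "targets": [
    [0,0,0.05,0,0,0,-1],
    [0,0,0.05,0,0,0,-1],
    [0,0,0,0,0,0,-1]
  ]
}}

```text
clock: 6.75
tcp_pos: [0.5735, -0.0768, 0.0933]
eef_rot: [0.474, 0.88, 0.001, 0.001]
force: [3.1, 4.6, 1.2]
opening: 0.47
grip_force: 20.0
```

Call:
{"name": "carry_out", "arguments": {
  "targets": [
    [0,0,0.05,0,0,0,-1],
    [0,0,0.05,0,0,0,-1],
    [0,0,0,0,0,0,-1]
  ]
}}

```text
clock: 7.0
tcp_pos: [0.5739, -0.0767, 0.0932]
eef_rot: [0.518, 0.856, 0.001, 0.001]
force: [5.0, 4.8, 1.1]
opening: 0.469
grip_force: 20.0
```

The upward force dropped after about 0.45 rad, so a slot has been found. I'll back off to mid-play, relieve the side load and press gently.

Call:
{"name": "carry_out", "arguments": {
  "targets": [
    [0,0,-0.04,0,1.5,0,-1],
    [0,0,-0.04,0,1.5,0,-1],
    [0,0,0,0,0,0,-1],
    [0,0,0,0,0,0,-1]
  ]
}}

```text
clock: 7.33
tcp_pos: [0.5739, -0.0765, 0.0926]
eef_rot: [0.484, 0.875, -0.001, -0.001]
force: [-0.5, 1.8, 0.3]
opening: 0.475
grip_force: 20.0
```

Call:
{"name": "carry_out", "arguments": {
  "targets": [
    [0,0,0,0,0,0.5,-1],
    [0,0,0,0,0,0.5,-1],
    [0,0,0,0,0,0,-1]
  ]
}}

```text
clock: 7.58
tcp_pos: [0.574, -0.0765, 0.0917]
eef_rot: [0.484, 0.875, -0.001, -0.001]
force: [-2.5, 0.2, -0.3]
opening: 0.474
grip_force: 20.0
```

```bash
python3 o.py
```

```text
7.5833 [ 0.574  -0.0765  0.0917] yaw 122.12089447216437 q7 0.9156338600721594 F [-2.5016  0.2288 -0.3056] T [0.0821 0.5416 0.0047] 0.47383770065045616 20.000479258596897
```

Call:
{"name": "carry_out", "arguments": {
  "targets": [
    [0,0,0,0,0,0.5,-1],
    [0,0,0,0,0,0.5,-1],
    [0,0,0,0,0,0,-1]
  ]
}}

```text
clock: 7.83
tcp_pos: [0.5741, -0.0765, 0.0908]
eef_rot: [0.484, 0.875, -0.001, -0.001]
force: [-3.4, -0.4, 0.3]
opening: 0.475
grip_force: 20.0
```

Call:
{"name": "carry_out", "arguments": {
  "targets": [
    [0,0,0,0,0,0.4,-1],
    [0,0,0,0,0,0.4,-1],
    [0,0,0,0,0,0,-1]
  ]
}}

```text
clock: 8.08
tcp_pos: [0.5742, -0.0764, 0.09]
eef_rot: [0.484, 0.875, -0.0, -0.001]
force: [-4.7, 0.2, 1.3]
opening: 0.467
grip_force: 20.0
```

```bash
python3 o.py
```

```text
8.0833 [ 0.5742 -0.0764  0.09  ] yaw 122.12963277836589 q7 0.9167186480098325 F [-4.7229  0.1735  1.2686] T [-0.1834  1.0798  0.0234] 0.46708171818590966 20.00094937160611
```

Call:
{"name": "carry_out", "arguments": {
  "targets": [
    [0,0,0,0.5,-1,0.5,-1],
    [0,0,0,0,-0.5,0.5,-1],
    [0,0,0,0,0,0.5,-1],
    [0,0,0,0,0,0,-1]
  ]
}}

```text
clock: 8.42
tcp_pos: [0.574, -0.0765, 0.089]
eef_rot: [0.484, 0.875, 0.0, 0.0]
force: [-2.9, 0.1, -0.1]
opening: 0.47
grip_force: 20.0
```

Call:
{"name": "carry_out", "arguments": {
  "targets": [
    [0,0,0,0,0,0.5,-1],
    [0,0,0,0,0,0.5,-1],
    [0,0,0,0,0,0.5,-1],
    [0,0,0,0,0,0,-1]
  ]
}}

```text
clock: 8.75
tcp_pos: [0.5739, -0.0764, 0.0874]
eef_rot: [0.484, 0.875, 0.0, 0.0]
force: [-0.7, -0.3, 0.9]
opening: 0.468
grip_force: 20.0
```

```bash
python3 o.py
```

```text
8.75 [ 0.5739 -0.0764  0.0874] yaw 122.152838713019 q7 0.9197491082084736 F [-0.7188 -0.2611  0.8936] T [-0.0848  0.2715 -0.0093] 0.46753315782430666 20.00089787878096
```

Call:
{"name": "carry_out", "arguments": {
  "targets": [
    [0,0,0,0,0,0.5,-1],
    [0,0,0,0,0,0.5,-1],
    [0,0,0,0,0,0,-1]
  ]
}}

```text
clock: 9.0
tcp_pos: [0.5739, -0.0765, 0.0867]
eef_rot: [0.484, 0.875, 0.0, 0.0]
force: [-0.5, -0.4, 3.7]
opening: 0.469
grip_force: 20.0
```

Call:
{"name": "carry_out", "arguments": {
  "targets": [
    [0,0,0,0,0,0.5,-1],
    [0,0,0,0,0,0,-1],
    [0,0,0,0,0,0,-1]
  ]
}}

```text
clock: 9.25
tcp_pos: [0.574, -0.0765, 0.0866]
eef_rot: [0.484, 0.875, 0.0, 0.0]
force: [-2.5, 1.0, 8.8]
opening: 0.473
grip_force: 20.0
```

The knob is home at 14 mm, with the force rising on the stop. Next I'll turn it clockwise.

Call:
{"name": "carry_out", "arguments": {
  "targets": [
    [0,0,0.05,0,0,0,-1],
    [0,0,0.05,0,0,0,-1],
    [0,0,0.05,0,0,0,-1],
    [0,0,0.05,0,0,0,-1],
    [0,0,0.05,0,0,0,-1],
    [0,0,0.05,0,0,0,-1],
    [0,0,0,0,0,0,-1]
  ],
  "grip_force": 30
}}

```text
clock: 9.83
tcp_pos: [0.5751, -0.076, 0.0866]
eef_rot: [0.61, 0.793, 0.001, 0.001]
force: [1.3, 1.9, 5.2]
opening: 0.468
grip_force: 30.0
```

```bash
python3 o.py
```

```text
9.8333 [ 0.5751 -0.076   0.0866] yaw 104.86705495355987 q7 0.6817507396548146 F [1.3342 1.9348 5.1917] T [ 0.1886 -0.0084  0.0062] 0.4682009033198007 30.00672770664096
```

Call:
{"name": "carry_out", "arguments": {
  "targets": [
    [0,0,0.05,0,0,0,-1],
    [0,0,0.05,0,0,0,-1],
    [0,0,0.05,0,0,0,-1],
    [0,0,0.05,0,0,0,-1],
    [0,0,0.05,0,0,0,-1],
    [0,0,0.05,0,0,0,-1],
    [0,0,0,0,0,0,-1],
    [0,0,0,0,0,0,-1]
  ]
}}

```text
clock: 10.5
tcp_pos: [0.5764, -0.0758, 0.0867]
eef_rot: [0.72, 0.694, 0.002, 0.002]
force: [6.2, 0.5, 2.1]
opening: 0.463
grip_force: 30.0
```

```bash
python3 o.py;python3 - <<'E'
from plant import *
from h import *
np.save("ci4.npy",camera_info("wrist"),allow_pickle=True);cv2.imwrite("pics/w4.png",grab_frame("wrist"))
im=grab_frame("top");cv2.imwrite("pics/t4.png",im)
E
```

```text
10.5 [ 0.5764 -0.0758  0.0867] yaw 87.8326896475817 q7 0.4460713593394115 F [6.1649 0.453  2.054 ] T [ 0.1997 -0.7011 -0.0016] 0.4630396678891599 30.01293696463108
```

View pics/w4.png

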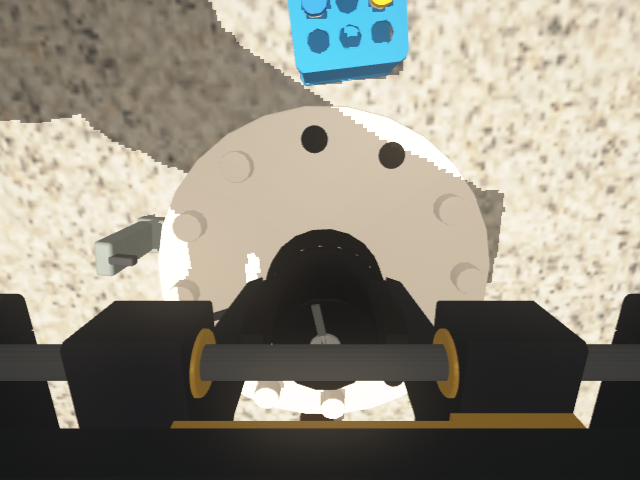

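The tab is hidden behind the left finger, with its rib's inner end near (215,317). The black caps at (314,139) and (391,155) give the carousel angle instead, and the post is at about (108,258).

Run:
```python
from plant import *
from h import *
A=np.array([.5745,-.077])
ang=lambda p:(np.degrees(np.arctan2(*(p[:2]-A)[::-1]))%360, np.hypot(*(p[:2]-A)))
c1={"fovy":69.7030047771064,"cx":323.814,"cy":236.4477,"eye":np.array([.51035964,-.05943532,.38496487]),"attitude":[.82325263,.5492535,.07903161,.11970675]}
for q in((386,149),(408,184),(318,281)):print("w1 cap",ang(ray(c1,*q,.068)))
print("w1 tab",ang(ray(c1,237,164,.058)))
c4=np.load("ci4.npy",allow_pickle=True).item()
for q in((314,139),(391,155)):print("w4 cap",ang(ray(c4,*q,.068)))
for q in((108,258),(125,260)):print("post w4",ang(ray(c4,*q,.056)))
t=camera_info("top")
for q in((452,95),(155,252),(179,348)):print("top cap",ang(ray(t,300+q[0]/5,175+q[1]/5,.068)))
print("tab top",ang(ray(t,300+540/5,175+447/5,.058)),"post",ang(ray(t,300+320/5,175+545/5,.056)))
```

```text
w1 cap (np.float64(116.336610241144), np.float64(0.07093597667700939))
w1 cap (np.float64(85.49291560355266), np.float64(0.0719339962719408))
w1 cap (np.float64(326.24002491018234), np.float64(0.07566252775504181))
w1 tab (np.float64(223.64653446620704), np.float64(0.09807350385710327))
w4 cap (np.float64(88.88899035087293), np.float64(0.07311324953857254))
w4 cap (np.float64(60.146454449132534), np.float64(0.07443124920259223))
post w4 (np.float64(172.4751219176005), np.float64(0.1145798437774609))
post w4 (np.float64(172.65196006814926), np.float64(0.10548627177735591))
top cap (np.float64(325.21203009303315), np.float64(0.07522623497715471))
top cap (np.float64(87.52402550848747), np.float64(0.07333877185850053))
top cap (np.float64(117.63795729641635), np.float64(0.07383083715203054))
tab top (np.float64(223.169616023153), np.float64(0.10202699147950481)) post (np.float64(172.28106976359717), np.float64(0.10978110802549373))
```

Call:
{"name": "carry_out", "arguments": {
  "targets": [
    [0,0,0,0,1,0,-1],
    [0,0,0.04,0,1,0,-1],
    [0,0,0.04,0,0,0,-1],
    [0,0,0.05,0,0,0,-1],
    [0,0,0.05,0,0,0,-1],
    [0,0,0.05,0,0,0,-1],
    [0,0,0.05,0,0,0,-1],
    [0,0,0.04,0,0,0,-1],
    [0,0,0.04,0,0,0,-1],
    [0,0,0,0,0,0,-1],
    [0,0,0,0,0,0,-1]
  ]
}}

```text
clock: 11.52
tcp_pos: [0.5781, -0.0762, 0.0867]
eef_rot: [0.833, 0.553, 0.002, 0.002]
force: [5.1, 1.6, 2.4]
opening: 0.467
grip_force: 30.0
```

```bash
python3 o.py;python3 - <<'E'
from plant import *
from h import *
np.save("ci5.npy",camera_info("wrist"),allow_pickle=True);w=grab_frame("wrist");cv2.imwrite("pics/w5.png",w)
t=grab_frame("top");cv2.imwrite("pics/t5.png",t)
s=grab_frame("side");cv2.imwrite("pics/s5.png",s)
b=cv2.resize(t[175:295,300:460],(400,300),interpolation=cv2.INTER_CUBIC);c=cv2.resize(s[200:290,290:410],(400,300),interpolation=cv2.INTER_CUBIC)
cv2.imwrite("pics/m5.png",np.vstack([np.hstack([b,c]),np.hstack([cv2.resize(w,(400,300)),np.zeros((300,400,3),np.uint8)])]))
E
```

```text
11.5167 [ 0.5781 -0.0762  0.0867] yaw 67.18619180573813 q7 0.15828544783234658 F [5.0965 1.5561 2.3998] T [ 0.1918 -0.8522  0.0058] 0.46713487513881274 30.008370699360967
```

View pics/m5.png

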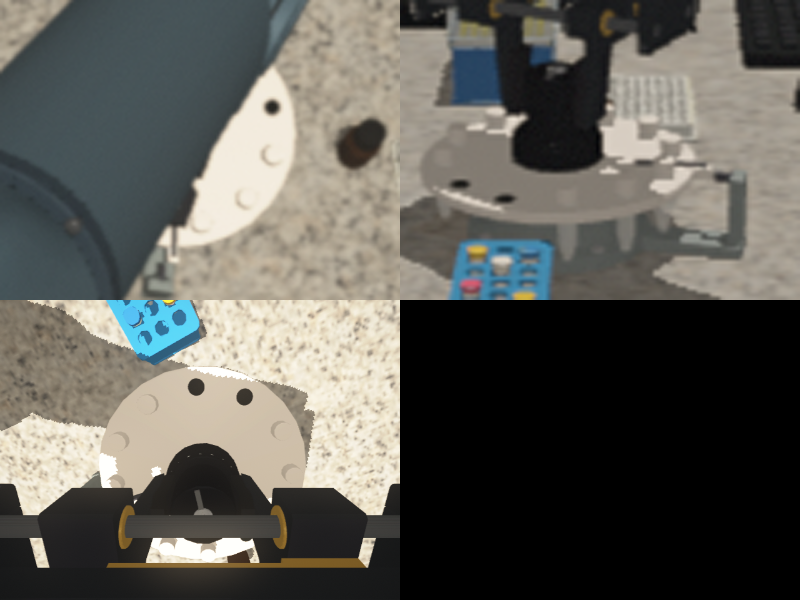

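In the top crop the tab's rib is near full-frame (369.6,279) and the post near (363,285), so the tab is a few degrees short of the pointer. The side crop agrees.

Run:
```python
from plant import *
from h import *
A=np.array([.5745,-.077])
ang=lambda p:(np.degrees(np.arctan2(*(p[:2]-A)[::-1]))%360, np.hypot(*(p[:2]-A)))
t=camera_info("top")
print("tab tip",ang(ray(t,300+174/2.5,175+260/2.5,.058)),"rib in",ang(ray(t,300+174/2.5,175+228/2.5,.059)))
print("post",ang(ray(t,363.3,285,.056)))
print("cap", ang(ray(t,300+272/2.5,175+107/2.5,.068)),"was 325.2")
c=np.load("ci5.npy",allow_pickle=True).item()
for q in((196,87),(244.5,97)):print("w5 cap",ang(ray(c,q[0]*1.6,q[1]*1.6,.068)),"w1 116.9, 86.5")
```

```text
tab tip (np.float64(177.72887225018482), np.float64(0.100014838386129)) rib in (np.float64(177.80455566396006), np.float64(0.07589476918489058))
post (np.float64(171.69833244985958), np.float64(0.1117993782136791))
cap (np.float64(280.2430913705589), np.float64(0.0765683370767611)) was 325.2
w5 cap (np.float64(67.75121232793275), np.float64(0.07432459518990425)) w1 116.9, 86.5
w5 cap (np.float64(39.31499027744203), np.float64(0.07593359379768573)) w1 116.9, 86.5
```

Call:
{"name": "carry_out", "arguments": {
  "targets": [
    [0,0,0.035,0,1,0,-1],
    [0,0,0.035,0,1,0,-1],
    [0,0,0,0,0,0,-1],
    [0,0,0,0,0,0,-1],
    [0,0,0,0,0,0,0.2],
    [0,0,0,0,0,0,1],
    [0,0,0,0,0,0,1],
    [0,0,0,0,0,0,1],
    [0,0,0,0,0,0,1],
    [0,0,0,0,0,-10,1],
    [0,0,0,0,0,-20,1],
    [0,0,0,0,0,-30,1],
    [0,0,0,0,0,-30,1],
    [0,0,0,0,0,-30,1],
    [0,0,0,0,0,-20,1],
    [0,0,0,0,0,-10,1],
    [0,0,0,0,0,0,1],
    [0,0,0,0,0,0,1]
  ]
}}

```text
clock: 13.17
tcp_pos: [0.5771, -0.0771, 0.2355]
eef_rot: [0.852, 0.524, 0.0, -0.0]
force: [0.1, 0.4, -0.6]
opening: 1.002
grip_force: 0.0
```

```bash
python3 o.py;python3 - <<'E'
from plant import *
from h import *
np.save("ci6.npy",camera_info("wrist"),allow_pickle=True);w=grab_frame("wrist");cv2.imwrite("pics/w6.png",w)
E
```

```text
13.1667 [ 0.5771 -0.0771  0.2355] yaw 63.14734269079092 q7 -0.025597130931143835 F [ 0.0561  0.3828 -0.6354] T [-0.038   0.1283  0.023 ] 1.0018381825445888 0.0
```

View pics/w6.png

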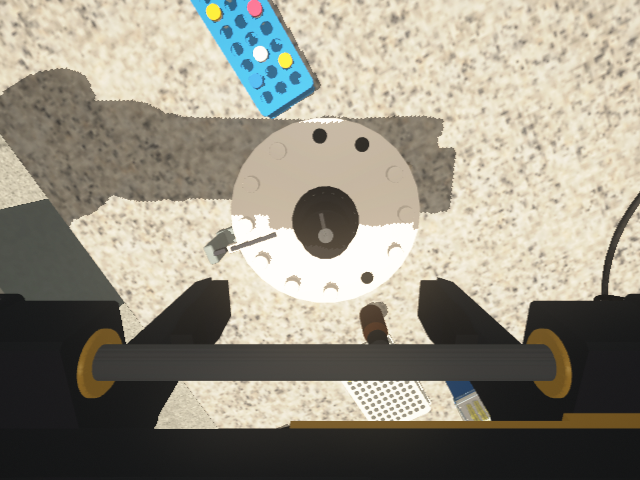

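The tab's rib runs from (277,234) to (230,250), close to the post at about (218,245). I'll take one zoomed look, and check numerically after that.

Run:
```python
from h import *
im=cv2.imread("pics/w6.png")
cv2.imwrite("pics/z6.png",cv2.resize(im[210:280,195:295],(800,560),interpolation=cv2.INTER_CUBIC))
```

```text
(no output)
```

View pics/z6.png

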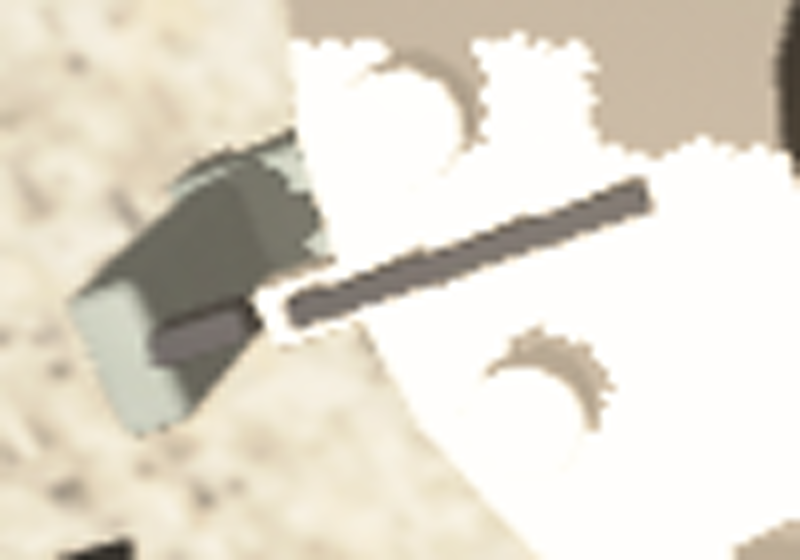

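Run:
```python
from h import *
c=np.load("ci6.npy",allow_pickle=True).item()
P=lambda x,y,z:ray(c,195+x/8-.44,210+y/8-.44,z)[:2]
# disc axis from opposite caps is noisy; use disc outline: left/right/top/bottom extents
D=ray(c,(231+420)/2,(117+303)/2,.056);print("disc centre",D)
dr=P(292,310,.059)-P(645,195,.059);dp=P(160,343,.056)-P(250,315,.056)
a=lambda d:np.degrees(np.arctan2(d[1],d[0]))%360
print("rib dir",a(dr),"pointer dir",a(dp))
for A in([.5745,-.077],D[:2],[.5765,-.0775]):
    A=np.array(A);print(A,"rib out",a(P(292,310,.059)-A),"rib in",a(P(645,195,.059)-A),"ptr tip",a(P(250,315,.056)-A),"ptr back",a(P(160,343,.056)-A),np.linalg.norm(P(292,310,.059)-A),np.linalg.norm(P(250,315,.056)-A))
```

```text
disc centre [ 0.58127844 -0.07385236  0.056     ]
rib dir 171.6460672541958 pointer dir 170.8718758883697
[ 0.5745 -0.077 ] rib out 173.04929414916825 rib in 174.4200158397687 ptr tip 172.7442179446656 ptr back 172.54275283568998 0.09415109108894014 0.1004825483405229
[ 0.58127844 -0.07385236] rib out 175.29712945674345 rib in 178.43066327868166 ptr tip 174.87744977811832 ptr back 174.4698168159114 0.10057619611641842 0.10688324060275471
[ 0.5765 -0.0775] rib out 172.8978342526494 rib in 174.07038760973276 ptr tip 172.60820221989877 ptr back 172.42470590862465 0.09619723615071522 0.10252997120163547
```

The tab is within about 0.5° of the pointer, the knob is home, and the gripper is clear, so I'm handing in.

```bash
python3 -c "
from plant import *
print(job_done())"
```

```text
the job is handed in; nothing more can be done
None
```

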